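# Open a jar held in a pocket of a countertop drawer

## Robot

A 6-joint arm with a two-finger parallel gripper is mounted at the origin on a cart in front of the work surface, level with it; the furniture and walls round the work are solid. World frame = base frame: x ahead of the robot, y to its left, z up, the work surface at z = 0. Lengths are in m, angles in rad, forces in N, time in s.
With the tool pointing down it reaches from about 0.35 to 0.975 m from the base axis. Payload 4.9 kg.
Tool frame: the origin (TCP) lies on the front face of the gripper's body, between the roots of the fingers; the fingertips stand ctrl.finger_overhang ahead of it and the grasp point (between the pads) lies 54 mm ahead of it (ctrl.finger_overhang is the distance from the TCP to the fingertips, in m); z points along the fingers, y is the line along which they close (so a half turn about z gives the same grasp; the last joint's range is limited). The gripper opens to 85 mm and grips with 20 to 120 N. Pads are 22 mm wide; open, the fingers measure 114 mm over their backs; the gripper's body (76 mm by 85 mm) begins 54 mm behind the grasp point. The pads swing forward as they close: fully open they stand 13 mm farther back than shut.
Start: joints at [0.982, 0.053, 1.613, -0, 1.476, -0.119], TCP at [0.283, 0.557, 0.304] pointing down, gripper open.
Joint ranges: [-3.01, 3.01], [-1.01, 2.22], [0.06, 2.58], [-1.02, 4.17], [0.09, 2.62], [-3.14, 3.14]. Speed limits (rad/s): [2.57, 2.57, 3.14, 3.14, 3.14, 3.14].

## Interface

Orientations are given as a rotation vector (axis times angle).
In Python, from station import ctrl, vision gives the robot as it stands. The module is installed in compiled form; this text tells all that it offers.
- The arm moves only by the tool drive_tool, never from a script. Its argument "rows" is a list of rows, each a list of 2 entries, a list of its own where there are three numbers: the shift along the tool's x, y, z in m, then the turn about the tool's z in rad. A call has 1 to 10 rows; each row shifts and turns the commanded pose from where the row before left it, along the tool's axes as they then stand; what a row does not reach is not made up. A row lasts 1/10 s, in which the tool goes at most 50 mm and 8.59 degrees, less where a joint would pass 70% of its speed; a pose out of reach is approached as far as the arm can. A call with a gripper value outside its range is refused whole. "jaw" is the closure, from 0 (fully open) to 1 (shut), set as the call begins (left out, the last holds). The fingers move at their own pace and stop on an object; "grip_force" is the grip in N (left out, the last holds). Time passes only in rows, so rows that do not move let the fingers close. It gives the time, the measured TCP pose, the force, the opening and the grip force at its end, in the units of the state.
- ctrl.get_obs(): the state, without advancing time (a new reading comes with each control period).
- vision.get_image(name): name is "scene" or "top" or "wrist"; returns a dict with "image" (400x640x3 uint8, blue, green, red), "vertical_fov" (degrees; the focal length in pixels is half the picture's height over the tangent of half this angle, whatever the lens; pixels are square), "cx", "cy" (the principal point, pixels), "R" (3x3) and "t" (3): a world point X has camera coordinates R X + t. Camera axes: x right, y down, z forward; pixel columns grow to the right and rows downward; lengths in m; the calibration is good to about 2 mm. A picture is of the moment at which its call begins. There is no depth.
- ctrl.finish_job(): hands the job in; it is judged then, once.
The state is a dict: "t": time; "q": joint angles; "dq": joint speeds; "effort": joint torques, N m; "tool_pos": TCP position; "tool_rot": TCP orientation; "contact_force": force on the tool from outside, world axes, zero at the start; "wrist_torque": the same for the moment, N m; "opening": finger opening in m; "grip_force": force on a finger pad.
Only numpy, scipy, OpenCV 4.12 (cv2) and the standard library are available. Lean on these libraries where they do the work, as an engineer would, in place of code of your own. Each camera call takes 0.05 s, during which the arm holds its last target. There are 200 camera calls.

## Task

Pull the drawer of the small wooden chest on the worktop all the way open by its bar handle; in it stand a square white jar with a ribbed metal cap and a food tin, each in a pocket, and the pocket braces the jar. Leave the jar standing in its pocket, turn its tight cap anticlockwise (seen from above) until the threads let go, and only then lift it straight up. Finish while still holding the cap, level and at rest, centred just above the jar's mouth with two or three centimetres of clear air between them; put nothing down and leave everything else standing where it is.

Things in the scene. Friction and masses are not known exactly. Their poses are not given: they have to be found in the camera images.
- chest: Fixed wooden chest with one drawer, 190 (x) x 212 (y) x 112 (z) mm. Origin: centre of its underside; x points from the drawer front (at x = -95 mm) to the back, z up. The drawer pulls out along -x. In it two square pockets, 64 mm wide, ribs 22 mm high, at y = +55 and -55 mm: the jar stands in one, a food tin in the other, either way round. Front's top edge at 97 mm, drawer sides at 49 mm.
- chest_drawer (a joint): How far the drawer is pulled out, in m: 0 shut (at the start), 0.110 at its stop. Sliding friction about 2 N; it stays where it is left. Fully open, the middle of each pocket is 54 mm in front of the chest's front.
- drawer_handle (a point): Middle of the drawer's bar handle, axes as the chest's: a horizontal steel bar 10 mm thick, 90 mm long along the chest's y axis, 91 mm above the chest's underside and 21 mm below its top, with 35 mm of free gap between bar and drawer front. Moves with the drawer.
- jar: White stoneware jar, about 0.45 kg, loose in its pocket on the drawer floor (19 mm above the chest's underside): body 60 x 60 mm square, flat shoulder 48 mm above the origin, round neck. Origin: centre of its underside, z up. The pocket leaves it 2 mm of play a side and 4 degrees of turn, then braces it.
- jar_mouth (a point): Centre of the top of the jar's mouth once the cap is off, 73 mm above the jar's origin. A springy rubber seal fills the mouth: under the cap it is pressed down 2.5 mm and pushes the cap up with about 14 N against three lugs on the neck, which makes the cap tight.
- cap: Ribbed aluminium cap, 56 mm in diameter, 20.5 mm high, 50 g. Origin: centre of its open underside, 5 mm above the jar's shoulder while screwed on; z up. Turned 0 to 6 degrees (cap x from jar x, anticlockwise from above) at the start; the threads let go at about 51 degrees, a stop follows at 79: lift straight off in between. It does not rise while turned. Turning torque 0.3 to 0.6 N m.
- tin: Food tin, 57 mm in diameter, 72 mm tall, in the drawer's other pocket. Leave it. Origin: centre of its underside.
- timer: Kitchen timer, 66 mm wide, 56 mm tall, on the rear half of the chest's top. Leave it. Origin: centre of its underside.
- balm: Flat round balm tin, 90 mm wide, 32 mm tall, on the rear half of the chest's top. Leave it. Origin: centre of its underside.
- spice: Spice jar, 45 mm wide, 106 mm tall, on the worktop to the right of the drawer's path. Leave it. Origin: centre of its underside.
- shaker: Salt shaker, 44 mm wide, 90 mm tall, on the worktop to the left of the drawer's path. Leave it. Origin: centre of its underside.
- votive: Small pot, 56 mm wide, 50 mm tall, to the left of the chest. Leave it. Origin: centre of its underside.
- mill: Pepper mill, 58 mm wide, 170 mm tall, to the right of the chest. Leave it. Origin: centre of its underside.

How it is judged:
By the outcome, as a careful person would: the job done as asked, in the order asked, and still so for the second after the job is handed in, while the arm keeps its last pose, push and grip.
It also fails if it takes over 48 s, if anything falls off the work surface, if the arm or the gripper's body presses on something with over 40 N, if the wrist force passes 120 N, or if a joint passes its speed limit or range.

## Working session

There is one attempt and no reset: what is moved stays moved. The work goes in short steps, Python scripts to look and compute and a tool call to move; the robot and the scene stay as the last step left them, time stands still between calls to the robot, and variables do not carry over. Pictures are saved under pics/ and viewed, at most 10 in all, crops included, and the job is handed in when it is done.

Besides the shell and the picture viewer there is one more tool, called after "Call:" as a command line: name --argument value ..., lists and objects as JSON in quotes. drive_tool: Moves the arm, as the interface text tells. Its arguments: {"type":"object","properties":{"rows":{"type":"array","items":{"type":"array"}},"jaw":{"type":"number"},"grip_force":{"type":"number"}},"required":["rows"]}

```bash
mkdir -p pics
cat > h.py <<'E'
import numpy as np, cv2
from scipy.spatial.transform import Rotation as Ro
from station import ctrl, vision
def K(d):
    f=d["image"].shape[0]/2/np.tan(np.radians(d["vertical_fov"])/2); return f,d["cx"],d["cy"]
def ray(d,u,v):
    f,cx,cy=K(d); R=np.array(d["R"]); c=-R.T@np.array(d["t"])
    return c,R.T@np.array([(u-cx)/f,(v-cy)/f,1.])
def onz(d,u,v,z):
    c,r=ray(d,u,v); return c+r*(z-c[2])/r[2]
def proj(d,X):
    f,cx,cy=K(d); p=np.array(d["R"])@np.array(X)+np.array(d["t"]); return p[0]/p[2]*f+cx,p[1]/p[2]*f+cy
def tri(d1,p1,d2,p2):
    A=[];b=[]
    for d,p in((d1,p1),(d2,p2)):
        c,r=ray(d,*p); r/=np.linalg.norm(r); M=np.eye(3)-np.outer(r,r); A.append(M); b.append(M@c)
    return np.linalg.lstsq(np.vstack(A),np.hstack(b),rcond=None)[0]
E
python3 - <<'E'
from h import *
import pickle
o=ctrl.get_obs(); print(o, ctrl.finger_overhang)
D={}
for n in("scene","top","wrist"):
    d=vision.get_image(n); D[n]=d; cv2.imwrite(f"pics/{n}0.png",d["image"]); print(n,K(d),-np.array(d["R"]).T@d["t"])
pickle.dump(D,open("d0.pkl","wb"))
print(Ro.from_rotvec(o["tool_rot"]).as_matrix())
E
```

```text
{'t': 0.0, 'q': array([ 9.82012317e-01,  5.33524824e-02,  1.61423523e+00, -2.79408289e-05,
        1.47602847e+00, -1.19021143e-01]), 'dq': array([ 4.69188375e-04, -6.61446090e-04, -1.65610052e-05,  1.44495339e-03,
        2.51284357e-05,  1.11138875e-03]), 'effort': array([-4.01315913e-05, -3.93681943e+01, -3.70181072e+01, -6.68719531e-05,
        6.94551563e-03,  1.60940368e-05]), 'tool_pos': array([0.28268085, 0.55690325, 0.3027007 ]), 'tool_rot': array([-7.30974009e-01, -3.05467356e+00,  2.99606778e-03]), 'contact_force': array([0.55897103, 0.14865488, 0.63670159]), 'wrist_torque': array([-0.01802738, -0.03360279,  0.01017919]), 'grip_force': 0.0, 'opening': 0.08561492497934141} 0.0726
scene (np.float64(396.33520813147504), 313.4054640360594, 200.0315467791289) [0.31886813 0.3445207  0.74670077]
top (np.float64(378.1121898619111), 318.85963258424715, 200.53995204034456) [ 0.48429389 -0.08552378  0.92670968]
wrist (np.float64(282.63879615857024), 316.3617562715457, 199.5504211984215) [0.21626501 0.59188852 0.3735138 ]
[[-8.91676750e-01  4.52671362e-01 -1.10063571e-03]
 [ 4.52672650e-01  8.91675158e-01 -1.69824802e-03]
 [ 2.12661272e-04 -2.01251596e-03 -9.99997952e-01]]
```

View pics/scene0.png

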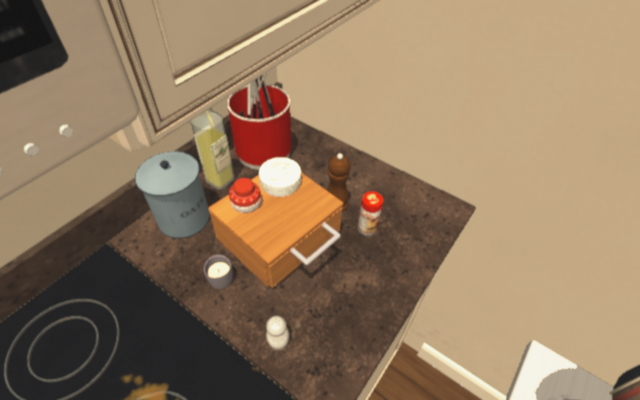

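View pics/top0.png

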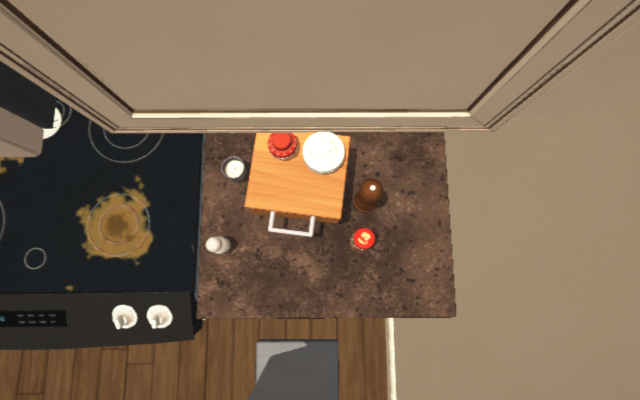

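The scene view shows the chest with its bar handle at about (316,245), facing the robot. In the top view the bar runs from about (270,233) to (313,236), and the chest top's front edge runs from (246,210) to (342,220).

Run:
```python
from h import *
import pickle
D=pickle.load(open("d0.pkl","rb"))
def m(d,x0,y0,x1,y1):
    hsv=cv2.cvtColor(d["image"],cv2.COLOR_BGR2HSV); k=np.zeros(hsv.shape[:2],np.uint8)
    k[y0:y1,x0:x1]=((hsv[...,1]<60)&(hsv[...,2]>130))[y0:y1,x0:x1]*255; return k
d=D["top"]
k=m(d,258,205,328,245); ys,xs=np.nonzero(k); print(xs.min(),xs.max(),ys.min(),ys.max())
# bar: lowest run in each column
cols=range(xs.min()+4,xs.max()-3); low=[];cen=[]
for c in cols:
    yy=ys[xs==c]; yy=yy[yy>yy.max()-6]; cen.append(yy.mean())
p=np.polyfit(cols,cen,1); print(p)
E1=[onz(d,c,np.polyval(p,c),.096) for c in(xs.min(),xs.max())]; print("bar ends",E1, np.linalg.norm(E1[0]-E1[1]))
hsv=cv2.cvtColor(d["image"],cv2.COLOR_BGR2HSV)
w=((hsv[...,0]>5)&(hsv[...,0]<20)&(hsv[...,1]>110)&(hsv[...,2]>130)).astype(np.uint8)*255
w[:125]=0;w[240:]=0;w[:,:235]=0;w[:,360:]=0
c=max(cv2.findContours(w,0,1)[0],key=cv2.contourArea); h=cv2.convexHull(c); a=cv2.approxPolyDP(h,4,True)[:,0]
for q in a: print("wood",q,onz(d,*q.astype(float),.112).round(3))
# scene bar
d2=D["scene"]; k=m(d2,285,220,350,270); 
for q in cv2.approxPolyDP(cv2.convexHull(max(cv2.findContours(k,0,1)[0],key=cv2.contourArea)),3,True)[:,0]: print("scene",q,onz(d2,*q.astype(float),.096).round(3))
for n,u,v,z in(("spice",364,238,.106),("shaker",214,243,.085),("mill",373,188,.165)): print(n,onz(d,u,v,z).round(3))
big=cv2.resize(d["image"][120:260,190:400],None,fx=3.5,fy=3.5,interpolation=cv2.INTER_CUBIC); cv2.imwrite("pics/c1.png",big)
```

```text
268 314 211 236
[1.26214575e-01 1.94938225e+02]
bar ends [array([0.56856526, 0.02078398, 0.096     ]), array([ 0.55518904, -0.08036329,  0.096     ])] 0.10202789822241226
wood [350 137] [ 0.773 -0.163  0.112]
wood [337 220] [ 0.585 -0.13   0.112]
wood [269 214] [0.599 0.017 0.112]
wood [244 206] [0.617 0.072 0.112]
wood [256 133] [0.784 0.049 0.112]
scene [340 235] [ 0.551 -0.074  0.096]
scene [307 264] [0.562 0.021 0.096]
scene [291 251] [0.605 0.016 0.096]
scene [325 223] [ 0.593 -0.081  0.096]
spice [ 0.546 -0.189  0.106]
shaker [0.539 0.141 0.085]
mill [ 0.644 -0.203  0.165]
```

View pics/c1.png

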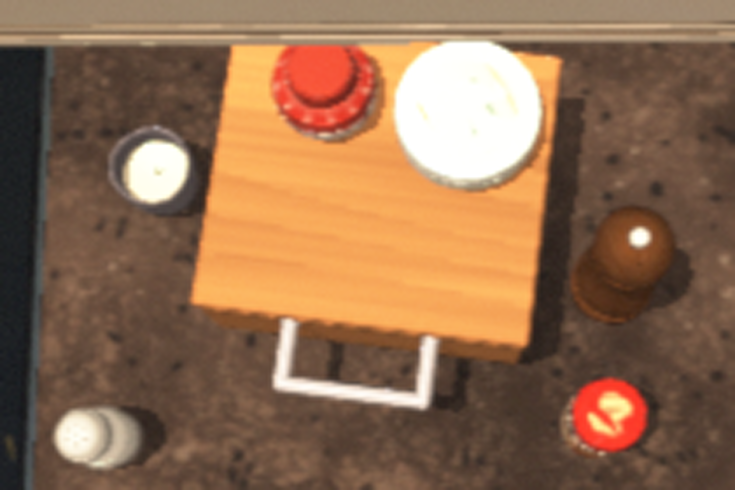

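The bar, front edge and sizes agree: the handle is at (0.562, -0.030), the chest yaw is about -7.5° and the bar stands 39 mm ahead of the front (40 expected). I'm moving above the handle.

Call:
drive_tool --rows '[[[-0.0368,-0.0284,0.0036],0],[[-0.0368,-0.0284,0.0036],0],[[-0.0368,-0.0284,0.0036],0],[[-0.0368,-0.0284,0.0036],0],[[-0.0368,-0.0284,0.0036],0],[[-0.0368,-0.0284,0.0036],0],[[-0.0368,-0.0284,0.0036],0],[[-0.0368,-0.0284,0.0036],0],[[-0.0368,-0.0284,0.0036],0],[[-0.0368,-0.0284,0.0036],0]]' --jaw 0.6 --grip_force 40

```text
t: 1.15
tool_pos: [0.4828, 0.1356, 0.2676]
tool_rot: [0.731, 3.055, 0.0]
contact_force: [-0.0, 0.2, -0.4]
opening: 0.0341
grip_force: 0.0
```

Call:
drive_tool --rows '[[[-0.0368,-0.0284,0.0036],0],[[-0.0368,-0.0284,0.0036],0],[[-0.0368,-0.0284,0.0036],0],[[-0.0368,-0.0284,0.0036],0],[[0,0,0],0.137],[[0,0,0],0.137],[[0,0,0],0.137],[[0,0,0],0.137],[[0,0,0],0.137],[[0,0,0],0.137]]'

```text
t: 2.15
tool_pos: [0.5621, -0.0305, 0.253]
tool_rot: [-1.898, -2.503, 0.001]
contact_force: [-0.3, 0.1, 0.3]
opening: 0.0345
grip_force: 0.0
```

Call:
drive_tool --rows '[[[0,0,0],0.137],[[0,0,0],0.137],[[0,0,0],0.137],[[0,0,0],0],[[0,0,0],0]]'

```text
t: 2.65
tool_pos: [0.5622, -0.0305, 0.2532]
tool_rot: [-2.36, -2.073, 0.0]
contact_force: [-0.4, 0.5, 0.0]
opening: 0.0341
grip_force: 0.0
```

Run:
```python
from h import *
o=ctrl.get_obs(); print(o["t"],o["q"],o["tool_pos"],o["opening"],ctrl.finger_overhang); print(Ro.from_rotvec(o["tool_rot"]).as_matrix().round(4))
d=vision.get_image("wrist"); cv2.imwrite("pics/w1.png",d["image"])
import pickle; pickle.dump(d,open("w1.pkl","wb"))
print(proj(d,[.562,-.03,.091]))
```

```text
2.65 [-1.86323171e-01 -5.78328941e-02  1.80900575e+00  8.42381689e-07
  1.39091434e+00 -5.71381320e-02] [ 0.56217398 -0.0304682   0.2532237 ] 0.0341391398885507 0.0726
[[ 1.288e-01  9.917e-01 -5.000e-04]
 [ 9.917e-01 -1.288e-01  1.000e-04]
 [ 0.000e+00 -5.000e-04 -1.000e+00]]
(np.float64(315.21133961034866), np.float64(203.43879942848017))
```

View pics/w1.png

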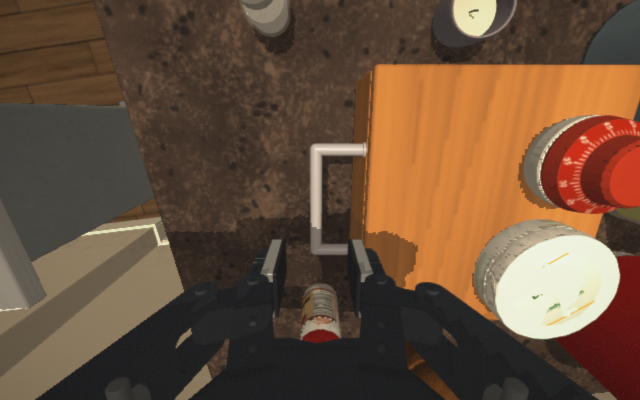

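The wrist view shows the bar vertical at column 317, rows 150–250, between the fingers. Its centre was predicted at (315,203), so the position and yaw are right. I'll descend, grip and pull.

Call:
drive_tool --rows '[[[0,0,0.02],0],[[0,0,0.025],0],[[0,0,0.025],0],[[0,0,0.025],0],[[0,0,0.012],0],[[0,0,0],0]]'

```text
t: 3.3
tool_pos: [0.561, -0.0302, 0.1443]
tool_rot: [-2.36, -2.069, 0.004]
contact_force: [-0.2, 0.7, -0.2]
opening: 0.0344
grip_force: 0.0
```

Call:
drive_tool --rows '[[[0,0,0],0],[[0,0,0],0],[[0,0,0],0],[[0,0,0],0],[[0,0,0],0]]' --jaw 1 --grip_force 40

```text
t: 3.8
tool_pos: [0.5616, -0.0304, 0.148]
tool_rot: [-2.361, -2.069, 0.003]
contact_force: [-6.5, 0.7, 4.4]
opening: 0.0081
grip_force: 39.0
```

Call:
drive_tool --rows '[[[0,-0.006,0],0],[[0,-0.011,0],0],[[0,-0.013,0],0],[[0,-0.013,0],0],[[0,-0.013,0],0],[[0,-0.013,0],0],[[0,-0.013,0],0],[[0,-0.012,0],0],[[0,-0.008,0],0],[[0,-0.004,0],0]]'

```text
t: 4.8
tool_pos: [0.4576, -0.0166, 0.148]
tool_rot: [2.361, 2.068, 0.003]
contact_force: [1.1, 0.8, 2.6]
opening: 0.0086
grip_force: 40.3
```

Call:
drive_tool --rows '[[[0,-0.003,0],0],[[0,-0.002,0],0],[[0,-0.002,0],0],[[0,0,0],0]]'

```text
t: 5.2
tool_pos: [0.4519, -0.0159, 0.148]
tool_rot: [2.36, 2.067, 0.005]
contact_force: [4.4, -0.5, 4.2]
opening: 0.0085
grip_force: 40.3
```

Call:
drive_tool --rows '[[[0,-0.002,0],0],[[0,-0.001,0],0],[[0,0,0],0]]'

```text
t: 5.5
tool_pos: [0.4513, -0.0158, 0.1481]
tool_rot: [2.356, 2.063, 0.015]
contact_force: [17.9, -1.3, -5.8]
opening: 0.0082
grip_force: 39.5
```

The force climbs to 18 N, so the drawer is at its stop. I'll relax, release and rise.

Call:
drive_tool --rows '[[[0,0.002,0],0],[[0,0,0],0]]'

```text
t: 5.7
tool_pos: [0.4518, -0.0159, 0.148]
tool_rot: [2.359, 2.066, 0.008]
contact_force: [8.7, -0.1, 1.1]
opening: 0.0082
grip_force: 40.3
```

Call:
drive_tool --rows '[[[0,0,0],0],[[0,0,0],0],[[0,0,0],0],[[0,0,-0.02],0],[[0,0,-0.03],0],[[0,0,-0.04],0],[[0,0,-0.04],0],[[0,0,-0.02],0],[[0,0,0],0]]' --jaw 0.6

```text
t: 6.6
tool_pos: [0.4504, -0.0157, 0.3002]
tool_rot: [2.359, 2.067, 0.006]
contact_force: [0.6, 0.1, -0.2]
opening: 0.0341
grip_force: 0.0
```

Run:
```python
from h import *
import pickle
o=ctrl.get_obs(); print(o["t"],o["q"],o["tool_pos"]); print(Ro.from_rotvec(o["tool_rot"]).as_matrix().round(4))
D={}
for n in("wrist","scene"):
    D[n]=vision.get_image(n)
pickle.dump(D,open("d2.pkl","wb")); cv2.imwrite("pics/w2.png",D["wrist"]["image"])
for p in([.555,.032,.092],[.540,-.0775,.092],[.453,-.016,.096]): print(proj(D["wrist"],p),proj(D["scene"],p))
cv2.imwrite("pics/s2.png",cv2.resize(D["scene"]["image"][170:310,190:400],None,fx=3,fy=3,interpolation=2))
```

```text
6.6 [-2.00185174e-01 -3.87581227e-01  2.00773958e+00 -6.60535751e-05
  1.51524235e+00 -6.82585270e-02] [ 0.45043232 -0.01569593  0.30019904]
[[ 1.315e-01  9.913e-01  6.100e-03]
 [ 9.913e-01 -1.315e-01 -1.300e-03]
 [-5.000e-04  6.200e-03 -1.000e+00]]
(np.float64(415.5142253723231), np.float64(128.16131658224958)) (np.float64(306.43050360172924), np.float64(271.2458320296686))
(np.float64(404.4878768433768), np.float64(233.89056840861667)) (np.float64(345.1612083547015), np.float64(237.75094023562477))
(np.float64(316.8526626562779), np.float64(190.79321584988767)) (np.float64(365.90334987578416), np.float64(281.3247029134568))
```

View pics/w2.png

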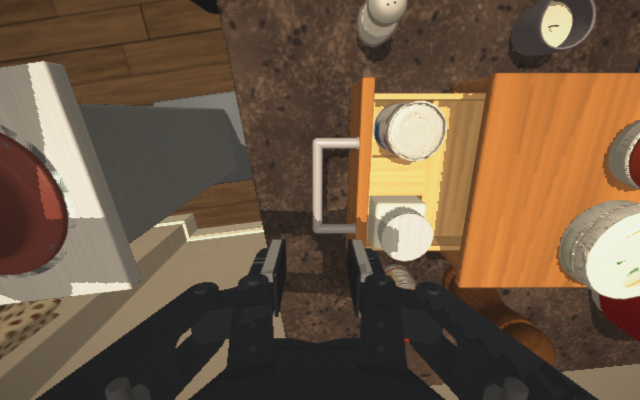

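View pics/s2.png

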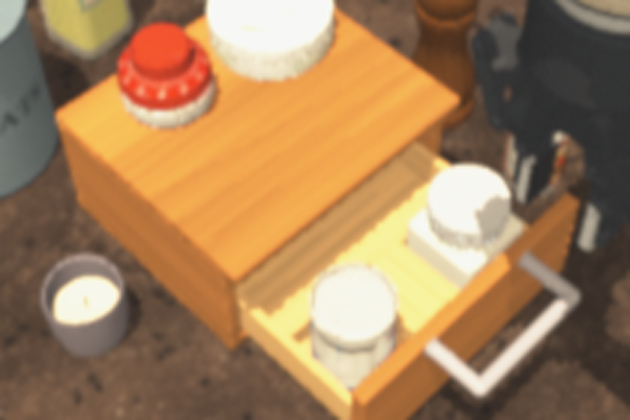

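The drawer is fully open. The wrist view shows the jar cap at about (405,235), against a prediction of (404.5,234), and the tin at (412,130). The jar is in the right-hand (-y) pocket. I'll move above it, with the gripper turned 32° back from the chest's y axis.

Call:
drive_tool --rows '[[[-0.0124,0.0242,0.0125],0],[[-0.0124,0.0242,0.0125],0],[[-0.0124,0.0242,0.0125],0],[[-0.0124,0.0242,0.0125],0],[[0,0,0],-0.1434],[[0,0,0],-0.1434],[[0,0,0],-0.1434],[[0,0,0],-0.1434],[[0,0,0],-0.1434],[[0,0,0],-0.1434]]' --jaw 0.15

```text
t: 7.7
tool_pos: [0.5373, -0.077, 0.2432]
tool_rot: [-1.274, -2.866, 0.001]
contact_force: [0.3, 0.6, -0.0]
opening: 0.0724
grip_force: 0.0
```

Call:
drive_tool --rows '[[[0,0,0],-0.1434],[[0,0,0],0],[[0,0,0],0]]'

```text
t: 8.0
tool_pos: [0.5378, -0.0771, 0.2444]
tool_rot: [-1.079, -2.947, 0.0]
contact_force: [-0.3, -0.2, -0.8]
opening: 0.0721
grip_force: 0.0
```

Run:
```python
from h import *
import pickle
o=ctrl.get_obs(); print(o["t"],o["q"],o["tool_pos"],o["opening"]); T=Ro.from_rotvec(o["tool_rot"]).as_matrix();print(T.round(4))
d=vision.get_image("wrist"); cv2.imwrite("pics/w3.png",d["image"]); pickle.dump(d,open("w3.pkl","wb"))
g=proj(d,[.540,-.0775,.0925]); print("pred",g)
hsv=cv2.cvtColor(d["image"],cv2.COLOR_BGR2HSV); k=((hsv[...,1]<45)&(hsv[...,2]>170)).astype(np.uint8)*255
for c in cv2.findContours(k,0,1)[0]:
    if cv2.contourArea(c)>400: (u,v),r=cv2.minEnclosingCircle(c); print((u,v),r,cv2.contourArea(c),onz(d,u,v,.0925))
```

```text
8.0 [-2.79456675e-01 -9.67048958e-02  1.86081966e+00 -1.08782696e-06
  1.38101133e+00 -1.14828259e+00] [ 0.53783706 -0.07714653  0.24441983] 0.07208434267415442
[[-0.7636  0.6457 -0.0034]
 [ 0.6457  0.7636  0.001 ]
 [ 0.0032 -0.0014 -1.    ]]
pred (np.float64(316.91324474718846), np.float64(209.29231016205634))
(464.1982727050781, 389.799560546875) 28.337013244628906 1007.0 [ 0.79010513 -0.08885876  0.0925    ]
(317.5, 200.0) 38.8105354309082 2568.5 [ 0.53412459 -0.07188952  0.0925    ]
(429.0, 135.5) 37.40665054321289 3175.5 [0.54992986 0.02728409 0.0925    ]
(323.0, 88.5) 74.74800872802734 1363.5 [ 0.47115473 -0.01332417  0.0925    ]
```

View pics/w3.png

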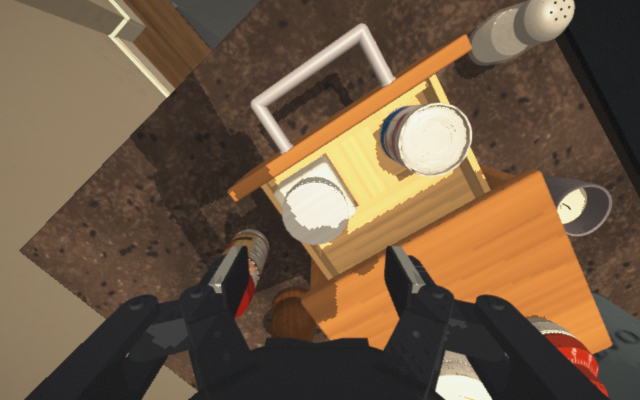

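Cap in the wrist view: columns 282–355, lower edge at row 245, so its centre is about (318,210). That agrees with the predicted (317,209). I'll run a quick circle check on this same picture.

Run:
```python
from h import *
import pickle
d=pickle.load(open("w3.pkl","rb")); g=cv2.cvtColor(d["image"],cv2.COLOR_BGR2GRAY)
c=cv2.HoughCircles(g[150:270,255:385],cv2.HOUGH_GRADIENT_ALT,1,5,param1=150,param2=.5,minRadius=30,maxRadius=42)
f,_,_=K(d); H=(-np.array(d["R"]).T@d["t"])[2]; print("expected r",f*.028/(H-.0925),H)
if c is not None:
  for u,v,r in c.reshape(-1,3): print(u+255,v+150,r,onz(d,u+255,v+150,.0925))
```

```text
expected r 35.506299305026666 0.3153868242351461
314.0 210.0 35.606747 [ 0.53890568 -0.07975891  0.0925    ]
303.0 191.0 36.693924 [ 0.52058564 -0.07596238  0.0925    ]
```

Call:
drive_tool --rows '[[[-0.0022,0,0.015],0],[[0,0,0.02],0],[[0,0,0.02],0],[[0,0,0.02],0],[[0,0,0.015],0],[[0,0,0],0],[[0,0,0],0]]'

```text
t: 8.75
tool_pos: [0.5404, -0.0788, 0.1562]
tool_rot: [-1.076, -2.951, 0.0]
contact_force: [-0.1, -0.4, -0.7]
opening: 0.0726
grip_force: 0.0
```

Call:
drive_tool --rows '[[[0,0,0.003],0],[[0,0,0.003],0],[[0,0,0.002],0],[[0,0,0],0],[[0,0,0],0]]'

```text
t: 9.25
tool_pos: [0.5405, -0.0788, 0.1487]
tool_rot: [1.076, 2.951, 0.0]
contact_force: [0.4, -0.2, -0.7]
opening: 0.0727
grip_force: 0.0
```

Call:
drive_tool --rows '[[[0,0,0.003],0],[[0,0,0.0015],0],[[0,0,0],0]]'

```text
t: 9.55
tool_pos: [0.5402, -0.0787, 0.1436]
tool_rot: [-1.076, -2.951, 0.0]
contact_force: [-0.4, 0.1, -0.0]
opening: 0.0727
grip_force: 0.0
```

Call:
drive_tool --rows '[[[0,0,0],0],[[0,0,0],0],[[0,0,0],0],[[0,0,0],0],[[0,0,0],0],[[0,0,0],0]]' --jaw 1 --grip_force 80

```text
t: 10.15
tool_pos: [0.5406, -0.0795, 0.1447]
tool_rot: [1.075, 2.951, -0.002]
contact_force: [-2.3, -4.6, 4.3]
opening: 0.0534
grip_force: 84.4
```

Run:
```python
from h import *
o=ctrl.get_obs(); print(o["q"],o["tool_pos"],o["wrist_torque"],o["contact_force"]); print(Ro.from_rotvec(o["tool_rot"]).as_matrix().round(4))
```

```text
[-2.81666863e-01  2.09954088e-02  1.92537687e+00 -1.71328537e-03
  1.19438334e+00 -1.15291703e+00] [ 0.54060707 -0.07952927  0.14466054] [-0.80500524  0.43259687  0.07549104] [-2.33872489 -4.57317884  4.25353198]
[[-7.655e-01  6.434e-01  4.000e-04]
 [ 6.434e-01  7.655e-01 -1.800e-03]
 [-1.400e-03 -1.100e-03 -1.000e+00]]
```

Cap gripped: the opening is 53 mm, and the bar also read about 2 mm under its size. I'll begin turning it.

Call:
drive_tool --rows '[[[0,0,0],-0.05],[[0,0,0],-0.08],[[0,0,0],-0.08],[[0,0,0],-0.08],[[0,0,0],-0.08],[[0,0,0],-0.08]]'

```text
t: 10.75
tool_pos: [0.5406, -0.0798, 0.1446]
tool_rot: [0.388, 3.117, -0.003]
contact_force: [-3.0, -6.6, 3.5]
opening: 0.0533
grip_force: 84.6
```

Run:
```python
from h import *
o=ctrl.get_obs(); print(o["q"],o["wrist_torque"],o["contact_force"]); T=Ro.from_rotvec(o["tool_rot"]).as_matrix(); print(T.round(4),np.degrees(np.arctan2(T[1,1],T[0,1])))
```

```text
[-2.82143434e-01  2.10220751e-02  1.92540104e+00 -1.76775720e-03
  1.19431370e+00 -1.60434142e+00] [-1.03528136  0.4858249  -0.70343957] [-2.96015604 -6.57688042  3.49409317]
[[-9.694e-01  2.454e-01  4.000e-04]
 [ 2.454e-01  9.694e-01 -1.800e-03]
 [-8.000e-04 -1.700e-03 -1.000e+00]] 75.79352314722071
```

Call:
drive_tool --rows '[[[0,0,0],-0.0855],[[0,0,0],-0.0855],[[0,0,0],-0.0855],[[0,0,0],-0.0855],[[0,0,0],-0.0855],[[0,0,0],-0.0855],[[0,0,0],-0.0855],[[0,0,0],-0.0855],[[0,0,0],0],[[0,0,0],0]]'

```text
t: 11.75
tool_pos: [0.5409, -0.0809, 0.1454]
tool_rot: [-0.677, 3.068, -0.008]
contact_force: [-3.6, -10.0, 6.3]
opening: 0.0536
grip_force: 84.7
```

Run:
```python
from h import *
o=ctrl.get_obs(); print(o["q"],o["wrist_torque"],o["contact_force"]); T=Ro.from_rotvec(o["tool_rot"]).as_matrix(); print(T.round(4),np.degrees(np.arctan2(T[1,1],T[0,1])))
```

```text
[-0.28291658  0.02066866  1.92438998 -0.00458533  1.19401796 -2.28618507] [-1.61191517  0.60682556 -0.19439132] [ -3.56525137 -10.0102       6.25784129]
[[-9.072e-01 -4.206e-01  1.200e-03]
 [-4.206e-01  9.072e-01 -4.800e-03]
 [ 9.000e-04 -4.900e-03 -1.000e+00]] 114.8753100070446
```

The tool has turned 65° and the torque has dropped from 0.70 to 0.19 N m with a small upward push, which fits the threads having let go. I'll relax the side load, then lift gently.

Call:
drive_tool --rows '[[[0.0016,-0.0017,0],0],[[0,0,0],0],[[0,0,0],0]]'

```text
t: 12.05
tool_pos: [0.5407, -0.0817, 0.1456]
tool_rot: [-0.676, 3.066, -0.003]
contact_force: [-1.0, -4.3, 5.9]
opening: 0.0535
grip_force: 84.7
```

Call:
drive_tool --rows '[[[0,0,-0.001],0],[[0,0,-0.002],0],[[0,0,-0.002],0],[[0,0,0],0]]'

```text
t: 12.45
tool_pos: [0.5396, -0.0808, 0.1486]
tool_rot: [-0.678, 3.067, 0.001]
contact_force: [1.5, -2.0, -0.5]
opening: 0.0538
grip_force: 84.0
```

Free: the force is down to the cap's weight, so the jar stayed put. I'll raise it straight to about 25 mm of clear air.

Call:
drive_tool --rows '[[[0,0,-0.004],0],[[0,0,-0.006],0],[[0,0,-0.008],0],[[0,0,-0.008],0],[[0,0,-0.008],0],[[0,0,-0.005],0],[[0,0,-0.0025],0],[[0,0,0],0],[[0,0,0],0],[[0,0,0],0]]'

```text
t: 13.45
tool_pos: [0.5394, -0.081, 0.19]
tool_rot: [0.678, -3.067, -0.001]
contact_force: [-0.5, -0.5, 0.1]
opening: 0.0533
grip_force: 84.1
```

Run:
```python
from h import *
import pickle
o=ctrl.get_obs(); print(o["t"],o["tool_pos"],o["contact_force"],o["wrist_torque"]); print(Ro.from_rotvec(o["tool_rot"]).as_matrix().round(4))
D={n:vision.get_image(n) for n in("scene","wrist","top")}; pickle.dump(D,open("d4.pkl","wb"))
P=[.5407,-.081,.092]; s=proj(D["scene"],P); print(s,proj(D["wrist"],P)); 
a=D["scene"]["image"][185:285,285:405]; a=cv2.resize(a,(480,400),interpolation=2)
b=D["wrist"]["image"][120:300,220:420]; b=cv2.resize(b,(320,288),interpolation=2); b=np.vstack([b,np.zeros((112,320,3),np.uint8)])
cv2.imwrite("pics/f.png",np.hstack([a,b]))
```

```text
13.45 [ 0.53943251 -0.08096437  0.19000982] [-0.49815804 -0.48105597  0.10093351] [ 0.00323147 -0.0395559  -0.04410349]
[[-9.069e-01 -4.214e-01 -8.000e-04]
 [-4.214e-01  9.069e-01  3.000e-04]
 [ 6.000e-04  6.000e-04 -1.000e+00]]
(np.float64(345.832530683192), np.float64(236.46479548330154)) (np.float64(315.577001738235), np.float64(234.06114004236184))
```

View pics/f.png

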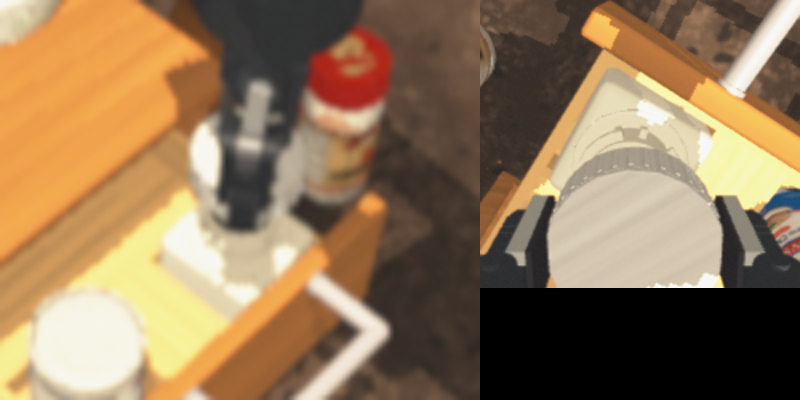

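The scene half of the picture shows the cap held clear above the jar, which stands in its pocket; the tin, spice jar and drawer are undisturbed. In the wrist half the cap top spans columns 265–371, and the jar shoulder's front edge runs from about (299,165) to (365,204). I'll check the centring from these.

Run:
```python
from h import *
import pickle
D=pickle.load(open("d4.pkl","rb")); d=D["wrist"]
a=onz(d,299.4,165,.067); b=onz(d,365,204.4,.067); e=b-a; print("edge",a,b,np.linalg.norm(e),np.degrees(np.arctan2(e[1],e[0])))
n=np.array([e[1],-e[0],0])/np.linalg.norm(e); n*=np.sign(n[0]); print("jar centre",(a+b)/2+.03*n)
# cap rim ring project for hypothetical centre at TCP + dx*toolx, compare extents
x=np.array([-.907,-.4214,0]); T=np.array([.5394,-.081,0])
th=np.linspace(0,6.28,100)
for k in(-.004,-.002,0,.002,.004):
    c=T+k*x; q=np.array([proj(d,[c[0]+.028*np.cos(t),c[1]+.028*np.sin(t),.1375]) for t in th]); print(k,q.min(0),q.max(0))
```

```text
edge [ 0.5084398  -0.10828355  0.067     ] [ 0.51479001 -0.05374311  0.067     ] 0.05490888253488188 83.35887772213493
jar centre [ 0.54141361 -0.08448283  0.067     ]
-0.004 [260.26722179 224.74360335] [372.70882323 323.23759141]
-0.002 [260.02472088 220.76822176] [372.94237501 320.09692077]
0 [259.78015865 216.75707745] [373.17791361 316.93115606]
0.002 [259.5335087  212.70968565] [373.41546449 313.73999533]
0.004 [259.28474419 208.6255528 ] [373.65505354 310.52313174]
```

The image and the pre-lift pose agree to a few millimetres. I'll nudge about 1.5 mm back over the seat position, settle, and hand in.

Call:
drive_tool --rows '[[[-0.0008,-0.0015,0],0],[[0,0,0],0],[[0,0,0],0],[[0,0,0],0],[[0,0,0],0],[[0,0,0],0]]'

```text
t: 14.2
tool_pos: [0.541, -0.082, 0.1905]
tool_rot: [-0.678, 3.068, -0.0]
contact_force: [0.2, -1.5, -1.0]
opening: 0.0535
grip_force: 84.1
```

```bash
python3 -c "
from h import *
o=ctrl.get_obs(); print(o['t'],o['tool_pos'],o['opening'],abs(o['dq']).max()); print(ctrl.finish_job())"
```

```text
14.2 [ 0.54104086 -0.08203725  0.19051999] 0.0534973400985312 0.00148917174445079
the job is handed in; nothing more can be done
None
```

I pulled the drawer fully open, turned the cap 65° anticlockwise until it let go, and handed the job in at 14.2 s with the cap held level and at rest, an estimated 25 mm above the jar's mouth and centred to within a few millimetres (not re-imaged after the last 1.5 mm nudge).

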